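# Stretch the brake return spring onto its post

### The job

Refit the return spring of the brake unit: take the forked spring puller from its stand, hook it in the loose spring's loop, stretch the loop over the headed anchor post (not the plain pin), push the puller's tips gently down until they bear on the thrust pad so that the loop's end bar goes below the head, and ease the spring back until it hangs on the post under its head. Then put the puller back in its stand and leave it there. Touch the spring and its brake arm only with the puller, do not stretch it more than 45 mm, never press the puller on the unit's plate, pad, post or pin with more than 25 N, and leave the things lying about where they are.

Things in the scene. Friction and masses are not known exactly. Their poses are not given: they have to be found in the camera images.
- brake_plate: Fixed dark steel plate 200 x 110 x 10 mm (local x, y, z) with corner bolts. Origin: centre of the underside; top face at z = 10 mm. Round the post and pin lies its bright thrust pad (local x = 17 to 79, y = -50 to 50 mm), rigid, its top 2 to 5 mm above the plate's: shimmed differently each time and not reported, so feel for it.
- brake_arm: Fixed grey brake arm with a dark lining, 60 mm long, across the plate's -x end, and the spring it carries. Origin: on the plate's top, above the plate's own origin; axes as the plate's.
- spring_lug (a point): Point about which the spring's fixed end swings: on the lug's axis, 12 mm above the plate's top, at the plate's local (-65, 0) mm. The spring swings freely to left and right and stays where it is left; up and down it is sprung: free, it slants up about 0.2 rad, and pressing the loop's end down level takes about 3 N.
- loop_bar (a point): Middle of the end bar of the spring's loop: a round bar 4 mm thick across the spring, 97 mm from spring_lug when slack, and then about 33 mm above the plate's top. The loop is of the same wire, inside 29 mm wide and 28 mm long from the end bar back towards the lug. The point's x points along the spring away from the lug, y along the bar.
- spring_loop (a joint): Stretch of the spring in m, 0 slack. Pull needed: 1.8 N to start, then 0.15 N per mm. It is spoiled beyond 0.045. Hanging on the post it reads 0.016 to 0.030.
- post: Fixed steel anchor post with a head, on the plate 108 to 122 mm from the lug, on one side of the plate's midline (the plain pin is on the other). Origin: foot of its axis, on the plate's top. Shaft 7 mm in diameter; head 11 mm, from 18 to 22.5 mm above the plate. Finished, the end bar lies on the far side of the shaft (bar centre 5.5 mm from the axis), under the head.
- plain_pin: Fixed plain steel pin, 7 mm in diameter, 18 mm high, no head; the wrong place for the spring. Origin: foot of its axis, on the plate's top.
- puller: Forked spring puller standing upright, 93 mm long, 0.14 kg. Origin: level with the tips, midway between its two prongs, in the plane of their hooked faces; z up, x the way the hooks face, y across the prongs. Prongs: 15 mm apart inside, 24 mm over the outside, 24 mm long, 4 mm deep behind the hooked face (x = -4 to 0).
- puller_notch (a point): Middle of the puller's notch, 7 mm above the tips, at x = 0. The notch holds the loop's bar between a lip (out to x = 3 mm, z = 0 to 2.5 mm), which lifts it, and a shoulder (out to x = 5 mm, z = 11.5 to 24 mm), which presses it down. With the tips on the pad, a bar in the notch is below the post's head and the prongs can straddle the post.
- puller_grip (a point): Where to grip the puller: middle of its square black handle, 22 x 22 mm, 60 mm above the tips; the handle runs from 33 to 93 mm above the tips. Grip across the puller's y: a nub near the top of the +x face shows which way the hooks face. Below the handle is a flange, 30 x 42 mm, 24 to 30 mm above the tips, which clears the post's head.
- stand: Fixed aluminium block for the puller, 34 mm high, on a 60 x 80 mm foot. Origin: on the table under the pocket's middle; axes as the puller's when it stands there. The pocket takes the prongs (inside 19.5 mm along x, from x = -9 to 10 mm, and 32 mm along y); the puller hangs by its flange on the block's top with its origin 10 mm above the table.
- t_joint: Welded T sample 45 x 80 x 40 mm. Bystander, loose; origin: centre of its underside.
- coupon: Practice plate with a weld bead, 50 x 100 x 8 mm. Bystander, loose; origin: centre of its underside.
- tape_measure: Tape measure 66 x 99 x 38 mm. Bystander, loose; origin: centre of its underside.
- hex_nut: Hex nut 26 x 29 x 13 mm. Bystander, loose; origin: centre of its underside.
- small_nut: Smaller hex nut 21 x 23 x 10 mm. Bystander, loose; origin: centre of its underside.
- soapstone_holder: Soapstone holder, a thin rod 10 x 122 x 11 mm. Bystander, loose; origin: centre of its underside.

How it is judged (in metres and radians):
On the way, in this order (a step that is already met when the one before it is completed fails the run):
1. the puller is lifted out of its stand (height (world z) of puller above 0.045 m), for 0.1 s.
2. the puller, its tips bearing on the thrust pad with 1 to 25 N, holds the loop's bar stretched out beyond the headed post and below the top of its head (contact force between puller and brake_plate above 1 N and contact force between puller and brake_arm above 1 N and horizontal distance between loop_bar and post below 0.02 m and value of joint spring_loop above 0.016 m and z of loop_bar in the frame of post below 0.0175 m), for 0.1 s.
3. the loop hangs on the post under its head, free of the puller (horizontal distance between loop_bar and post below 0.0105 m and z of loop_bar in the frame of post below 0.0175 m and value of joint spring_loop above 0.014 m and contact force between brake_arm and post above 1.5 N and contact force between puller and brake_arm below 0.5 N), for 0.2 s.
At the end, for the whole second after the job is handed in: The end bar hangs on the headed post (within 10.5 mm of its axis, under 17.5 mm above the plate, stretched over 14 mm, pulling over 1.5 N), free of the puller; the puller rests in its stand (origin within 8 mm in plan, under 14 mm above the table, tilt under 0.12 rad) (all of step 3 and horizontal distance between puller and stand below 0.008 m and height (world z) of puller below 0.014 m and angle between puller's own z axis and vertical below 0.12 rad and linear speed of puller below 0.02 m/s); the robot touches nothing.
It fails at once if the spring is stretched more than 45 mm (value of joint spring_loop above 0.045 m).
It fails at once if the gripper or arm touches the brake arm or spring with more than 0.5 N (contact force between any of the fingers, the arm and brake_arm above 0.5 N).
It fails at once if the puller presses on the plate, the pad, the post or the pin with more than 25 N (contact force between puller and brake_plate above 25 N or contact force between puller and post above 25 N or contact force between puller and plain_pin above 25 N).
It fails at once if a bystander is moved more than 25 mm (distance of any of t_joint, coupon, tape_measure, hex_nut, small_nut, soapstone_holder from where it was at the start of the episode above 0.025 m).
It also fails if it takes over 54 s, if anything falls off the work surface, if the arm or the gripper's body presses on something with over 40 N, if the wrist force passes 120 N, or if a joint passes its speed limit or range.

### The arm

A 6-joint arm with a two-finger parallel gripper is mounted at the origin on a cart in front of the work surface, level with it; the furniture and walls round the work are solid. World frame = base frame: x ahead of the robot, y to its left, z up, the work surface at z = 0. Lengths are in m, angles in degrees, forces in N, time in s.
With the tool pointing down it reaches from about 0.375 to 0.975 m from the base axis. Payload 3.8 kg.
Tool frame: the origin (TCP) lies midway between the tips of the shut fingers; the grasp point (between the pads) lies 19 mm behind it (grip_depth is the distance from the TCP to the grasp point, in m); z points along the fingers, y is the line along which they close (so a half turn about z gives the same grasp; the last joint's range is limited). The gripper opens to 85 mm and grips with 20 to 120 N. Pads are 22 mm wide; open, the fingers measure 114 mm over their backs; the gripper's body (76 mm by 85 mm) begins 54 mm behind the grasp point. The pads swing forward as they close: fully open they stand 13 mm farther back than shut.
Start: joints at [65.953, 15.12, 91.902, -0, 72.978, -2.114], TCP at [0.252, 0.626, 0.202] pointing down, gripper open.
Joint ranges: [-150.88, 150.88], [-54.13, 125.18], [17.81, 147.31], [-75.09, 255.09], [0, 152.58], [-146.25, 146.25]. Speed limits (degrees/s): [147.25, 147.25, 180, 180, 180, 180].

### API

Orientations are given as [roll, pitch, yaw] about the fixed x, y, z axes, in that order (R = Rz(yaw) Ry(pitch) Rx(roll)).
In Python, from plant import read_state, get_image, finish_job, grip_depth gives the robot as it stands.
- The arm moves only by the tool jog_arm, never from a script. Its argument "moves" is a list that holds one entry, the list of rows, each a list of 7 numbers: the shift along the world's x, y, z in cm, then the turn, a rotation vector about the world's x, y, z in degrees, then the closure in counts, from 0 (fully open) to 255 (shut). In form: [[[x, y, z, ax, ay, az, grip], ...]]. A call has exactly 8 rows; each row is the pose to reach, as a shift and turn from the pose commanded when the call began; what a row does not reach only later rows make up. A row lasts 1/8 s, in which the tool goes at most 62.5 mm and 10.7 degrees, less where a joint would pass 70% of its speed; a pose out of reach is approached as far as the arm can. A call with a gripper value outside its range is refused whole. The fingers move at their own pace and stop on an object; "force" is the grip in N (left out, the last holds). Time passes only in rows, so rows that repeat a pose let the fingers close, or fill a call up. It gives the time, the measured TCP pose, the force, the opening and the grip force at its end, in the units of the state.
- read_state(): the state, without advancing time (a new reading comes with each control period).
- get_image(name): name is "scene" or "top"; returns a dict with "frame" (400x640x3 uint8, red, green, blue), "depth" (400x640 float32, m along the optical axis (not along the pixel's ray), 0 where there is no reading), "K" (3x3 intrinsics, pixels), "xyz" and "orientation" of the camera in the world. Camera axes: x right, y up, looking along -z (the intrinsics and any distortion apply to the point x, -y, -z); pixel columns grow to the right and rows downward; lengths in m; the calibration is good to about 2 mm. A picture is of the moment at which its call begins.
- finish_job(): hands the job in; it is judged then, once.
The state is a dict: "clock": time; "q": joint angles; "joint_velocities": joint speeds; "joint_efforts": joint torques, N m; "tcp_pos": TCP position; "tool_rot": TCP orientation; "wrist_force": force on the tool from outside, world axes, zero at the start; "torque": the same for the moment, N m; "gripper_width": finger opening in m; "finger_force": force on a finger pad.
Only numpy, scipy, OpenCV 4.12 (cv2) and the standard library are available. Lean on these libraries where they do the work, as an engineer would, in place of code of your own. Each camera call takes 0.05 s, during which the arm holds its last target. There are 200 camera calls.

## Working session

There is one attempt and no reset: what is moved stays moved. The work goes in short steps, Python scripts to look and compute and a tool call to move; the robot and the scene stay as the last step left them, time stands still between calls to the robot, and variables do not carry over. Pictures are saved under pics/ and viewed, at most 10 in all, crops included, and the job is handed in when it is done.

Besides the shell and the picture viewer there is one more tool, called after "Emit:" by a JSON object that holds its "method" and its "body", one argument or row to a line. jog_arm: Moves the arm, as the interface text tells. Its arguments: {"type":"object","properties":{"moves":{"type":"array","items":{"type":"array","items":{"type":"array","items":{"type":"number"}}}},"force":{"type":"number"}},"required":["moves"]}

```bash
mkdir -p pics
cat > h.py <<'E'
import numpy as np, cv2
from scipy.spatial.transform import Rotation as R
from plant import read_state, get_image, finish_job, grip_depth
def cloud(im):
    K=np.array(im["K"]);d=im["depth"];v,u=np.mgrid[:d.shape[0],:d.shape[1]]
    p=np.stack([(u-K[0,2])/K[0,0]*d,-(v-K[1,2])/K[1,1]*d,-d],-1)
    o=im["orientation"];return p@R.from_euler('xyz',o,degrees=True).as_matrix().T+np.array(im["xyz"])
def ray(im,u,v,z):
    K=np.array(im["K"]);r=R.from_euler('xyz',im["orientation"],degrees=True).as_matrix()@np.array([(u-K[0,2])/K[0,0],-(v-K[1,2])/K[1,1],-1])
    c=np.array(im["xyz"]);return c+r*(z-c[2])/r[2]
E
python3 - <<'E'
from h import *
import pickle
for n in("scene","top"):
    im=get_image(n);pickle.dump(im,open(n+".pkl","wb"));cv2.imwrite(f"pics/{n}0.png",im["frame"][...,::-1]);print(n,im["K"],im["xyz"],im["orientation"],{k:1 for k in im})
print(read_state(),grip_depth)
E
```

```text
scene [[509.73118329   0.         323.39300694]
 [  0.         509.73118329 202.30020159]
 [  0.           0.           1.        ]] [-0.04553973 -0.4930776   0.62053884] [ 52.78620824  -0.69196387 -48.06248639] {'frame': 1, 'depth': 1, 'K': 1, 'xyz': 1, 'orientation': 1}
top [[501.34901273   0.         324.92908076]
 [  0.         501.34901273 197.21255434]
 [  0.           0.           1.        ]] [3.44719906e-01 3.76673993e-05 9.20002572e-01] [ 10.54383515   1.59560967 -91.39035322] {'frame': 1, 'depth': 1, 'K': 1, 'xyz': 1, 'orientation': 1}
{'clock': 0.1, 'q': array([ 6.59531326e+01,  1.51666495e+01,  9.19757160e+01,  8.33684921e-04,
        7.29787879e+01, -2.11448544e+00]), 'joint_velocities': array([ 0.05311334, -0.22918692, -0.06281631,  0.02543348, -0.00979264,
        0.12061081]), 'joint_efforts': array([ 3.89337329e-04, -5.16705287e+01, -3.68591416e+01, -8.74459920e-05,
        6.40290484e-03,  3.62420144e-05]), 'tcp_pos': array([0.25181514, 0.62546282, 0.2011438 ]), 'tool_rot': array([-1.79878958e+02, -5.26622352e-03,  1.58067368e+02]), 'wrist_force': array([-0.27315585,  0.03185555, -0.04122309]), 'torque': array([0.03278717, 0.02144064, 0.00507254]), 'finger_force': 0.0, 'gripper_width': 0.08513456231160124} 0.0187
```

View pics/scene0.png

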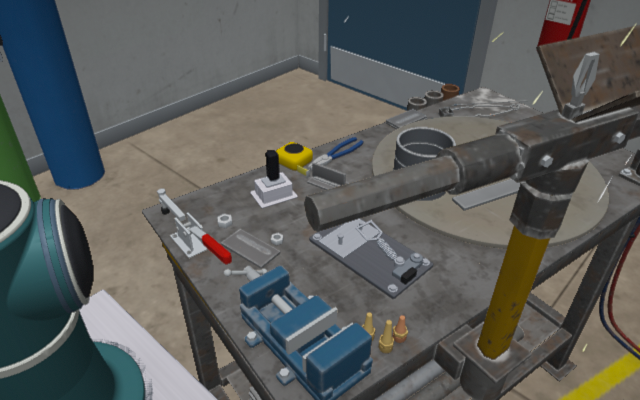

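View pics/top0.png

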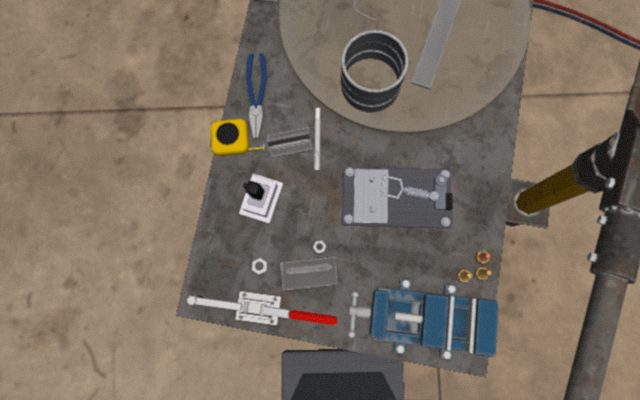

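The scene view shows the stand with puller at (272,180) and the plate at (370,255). The top view shows the stand at (262,195), and the plate at (398,197) with the arm at its right end and the loop at (393,187). I'll zoom in next.

Run:
```python
from h import *
import pickle
t=pickle.load(open("top.pkl","rb"));s=pickle.load(open("scene.pkl","rb"))
a=cv2.resize(t["frame"][160:235,335:460],None,fx=6,fy=6,interpolation=cv2.INTER_CUBIC)
cv2.imwrite("pics/a.png",a[...,::-1])
b=cv2.resize(t["frame"][165:230,225:295],None,fx=5,fy=5,interpolation=cv2.INTER_CUBIC)
c=cv2.resize(s["frame"][210:300,300:440],None,fx=5,fy=5,interpolation=cv2.INTER_CUBIC)[:450,:700]
d=cv2.resize(s["frame"][140:215,240:310],None,fx=5,fy=5,interpolation=cv2.INTER_CUBIC)
cv2.imwrite("pics/c.png",c[...,::-1])
m=np.zeros((375,700,3),np.uint8);m[:325,:350]=b;m[:375,350:700]=d;cv2.imwrite("pics/b.png",m[...,::-1])
for n,im,pts in(("top",t,[(260,200),(300,240),(398,190),(380,215),(420,215),(370,215),(254,188),(600,170),(370,80)]),("scene",s,[(272,160),(350,300),(400,280),(345,250)])):
    P=cloud(im)
    for u,v in pts: print(n,u,v,P[v,u].round(4))
```

```text
top 260 200 [0.5058 0.1355 0.0493]
top 300 240 [0.4378 0.0693 0.0006]
top 398 190 [ 0.5239 -0.1136  0.0118]
top 380 215 [ 0.4778 -0.0782  0.0157]
top 420 215 [ 0.4766 -0.1515  0.0099]
top 370 215 [ 0.4787 -0.0602  0.0134]
top 254 188 [0.5165 0.1372 0.1031]
top 600 170 [ 0.4866 -0.3344  0.2929]
top 370 80 [ 0.7377 -0.0704  0.0192]
scene 272 160 [0.5088 0.129  0.0924]
scene 350 300 [ 0.4031 -0.1576  0.    ]
scene 400 280 [ 0.4848 -0.1966  0.0109]
scene 345 250 [ 0.4783 -0.0835  0.0119]
```

View pics/a.png

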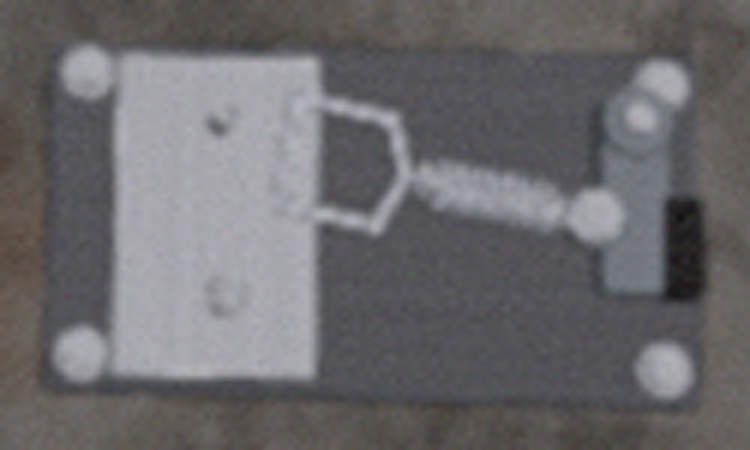

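View pics/b.png

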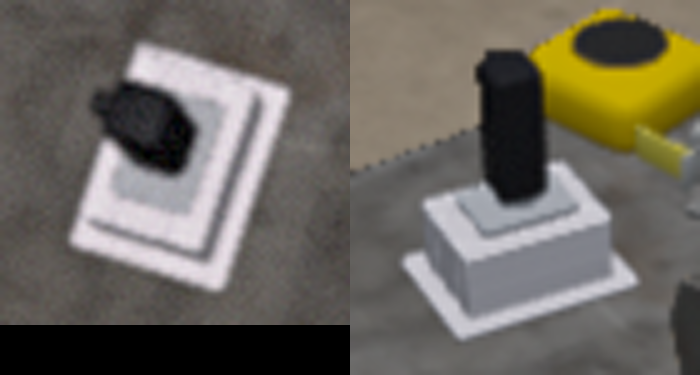

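View pics/c.png

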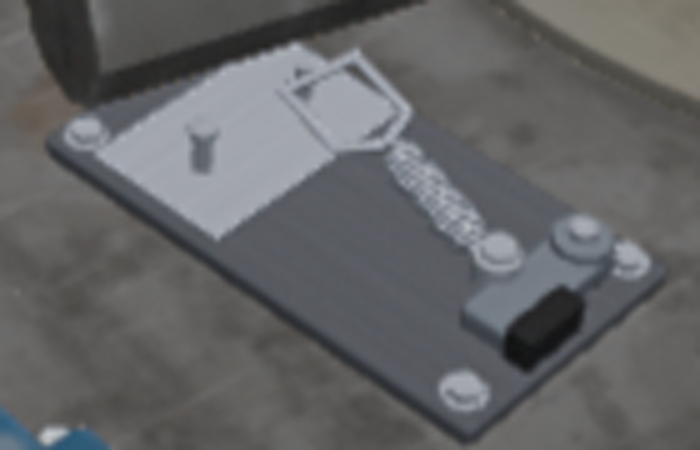

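Crop a: the headed post is at (225,295), showing a light 11 mm head; the dark plain pin is at (220,122), the loop bar at about (290,157) and the lug bolt at (597,215). Crop c agrees: the headed post's head is at (203,130), the pin at (300,75), and the bar spans (285,92) to (335,148). Crop b shows the puller's nub at the upper left, roughly world +y, like the plate's local x.

Run:
```python
from h import *
import pickle
t=pickle.load(open("top.pkl","rb"));s=pickle.load(open("scene.pkl","rb"))
A=lambda x,y,z:ray(t,335+(x+.5)/6-.5,160+(y+.5)/6-.5,z).round(4)[:2]
C=lambda x,y,z:ray(s,300+(x+.5)/5-.5,210+(y+.5)/5-.5,z).round(4)[:2]
print("post",A(225,295,.0325),C(203,128,.0325)); print("pin",A(220,118,.028),C(300,72,.028))
print("bar",A(288,157,.043),C(310,120,.043))
print("lugbolt",A(597,215,.03),C(499,250,.03))
for n,p,q in(("tl",(88,72),(86,132)),("bl",(80,353),None),("tr",(662,85),(630,258)),("br",(664,370),(465,388))): print(n,A(*p,.015),q and C(*q,.015))
for nm,im in(("top",t),("scene",s)):
    P=cloud(im);x,y,z=P[...,0],P[...,1],P[...,2]
    m=(abs(x-.52)<.1)&(abs(y+.11)<.14)&(z>.006)&(z<.05)
    r=cv2.minAreaRect(P[m][:,:2].astype(np.float32)*1000);print(nm,"plate",r)
    f=im["frame"].astype(int);L=f.sum(-1)
    w=(abs(x-.52)<.07)&(abs(y-.125)<.07)
    for lo,hi in((.002,.012),(.030,.037),(.037,.046)):
        k=w&(z>lo)&(z<hi)
        q=P[k];
        if len(q)>10: print(nm,lo,len(q),cv2.minAreaRect(q[:,:2].astype(np.float32)*1000),q[:,2].mean())
    k=w&(z>.088);q=P[k];print("handle top",len(q),cv2.minAreaRect(q[:,:2].astype(np.float32)*1000),np.median(q,0))
```

```text
post [ 0.4871 -0.0631] [ 0.4842 -0.0665]
pin [ 0.5421 -0.0642] [ 0.5359 -0.069 ]
bar [ 0.5263 -0.0827] [ 0.5032 -0.0986]
lugbolt [ 0.5085 -0.1754] [ 0.5063 -0.1778]
tl [ 0.5607 -0.0251] [ 0.4695 -0.0241]
bl [ 0.4733 -0.0197] None
tr [ 0.5512 -0.2007] [ 0.5475 -0.2052]
br [ 0.4632 -0.1954] [ 0.4599 -0.199 ]
top plate ((514.7258911132812, -91.24433898925781), (184.42681884765625, 242.62010192871094), 0.8012944459915161)
top 0.002 1210 ((519.9951171875, 125.25724792480469), (138.90475463867188, 140.14788818359375), 89.84644317626953) 0.003552633352151454
top 0.03 429 ((517.80322265625, 142.00582885742188), (46.88995361328125, 64.13536071777344), 71.0077896118164) 0.03433314071608749
top 0.037 210 ((517.9330444335938, 141.0467987060547), (43.74808883666992, 60.707218170166016), 71.6373062133789) 0.040220785295865924
handle top 205 ((518.5225830078125, 143.9448699951172), (28.222291946411133, 21.88483238220215), 70.20736694335938) [0.51790513 0.14077516 0.1022891 ]
scene plate ((505.5633544921875, -92.09173583984375), (140.08399963378906, 255.95547485351562), 7.2118048667907715)
scene 0.002 270 ((502.45068359375, 142.59754943847656), (71.61227416992188, 110.74895477294922), 19.55478858947754) 0.005391351588910329
scene 0.03 264 ((516.625244140625, 138.95220947265625), (47.95219802856445, 64.6655044555664), 70.5763931274414) 0.032996520603709605
scene 0.037 130 ((515.2514038085938, 136.0675811767578), (28.43328285217285, 44.824798583984375), 63.887245178222656) 0.039341039849338344
handle top 139 ((515.8040161132812, 140.45819091796875), (28.34296226501465, 21.63417625427246), 76.92581176757812) [0.51300203 0.13272437 0.09923025]
```

Emit:
{"method": "jog_arm", "body": {
  "moves": [
    [[26.5,-48.6,0,0,0,-87,0],[26.5,-48.6,0,0,0,-87,0],[26.5,-48.6,0,0,0,-87,0],[26.5,-48.6,0,0,0,-87,0],[26.5,-48.6,0,0,0,-87,0],[26.5,-48.6,0,0,0,-87,0],[26.5,-48.6,0,0,0,-87,0],[26.5,-48.6,0,0,0,-87,0]]
  ],
  "force": 60
}}

```text
clock: 1.1
tcp_pos: [0.4919, 0.1852, 0.2021]
tool_rot: [-180.0, -0.0, 71.8]
wrist_force: [1.0, 0.2, 0.5]
gripper_width: 0.0854
finger_force: 0.0
```

Emit:
{"method": "jog_arm", "body": {
  "moves": [
    [[1,-1.5,0,0,0,-0.5,0],[2,-3.5,-2,0,0,-0.5,0],[2,-3.5,-5,0,0,-0.5,0],[2,-3.5,-8,0,0,-0.5,0],[2,-3.5,-8,0,0,-0.5,0],[2,-3.5,-8,0,0,-0.5,0],[2,-3.5,-8,0,0,-0.5,0],[2,-3.5,-8,0,0,-0.5,0]]
  ]
}}

```text
clock: 2.1
tcp_pos: [0.5124, 0.1526, 0.1238]
tool_rot: [179.9, -0.1, 71.6]
wrist_force: [-0.1, 1.1, 0.8]
gripper_width: 0.0852
finger_force: 0.0
```

Emit:
{"method": "jog_arm", "body": {
  "moves": [
    [[0.4,-1.25,0,0,0,-0.6,0],[0.4,-1.25,-2,0,0,-0.6,0],[0.4,-1.25,-5,0,0,-0.6,0],[0.4,-1.25,-6.9,0,0,-0.6,0],[0.4,-1.25,-6.9,0,0,-0.6,0],[0.4,-1.25,-6.9,0,0,-0.6,100],[0.4,-1.25,-6.9,0,0,-0.6,255],[0.4,-1.25,-6.9,0,0,-0.6,255]]
  ]
}}

```text
clock: 3.1
tcp_pos: [0.5163, 0.1399, 0.0544]
tool_rot: [179.9, -0.1, 71.0]
wrist_force: [0.4, 0.6, -0.4]
gripper_width: 0.0319
finger_force: 0.0
```

Emit:
{"method": "jog_arm", "body": {
  "moves": [
    [[0,0,0,0,0,0,255],[0,0,0,0,0,0,255],[0,0,0,0,0,0,255],[0,0,0,0,0,0,255],[0,0,0,0,0,0,255],[0,0,0,0,0,0,255],[0,0,0,0,0,0,255],[0,0,0,0,0,0,255]]
  ]
}}

```text
clock: 4.1
tcp_pos: [0.5162, 0.1398, 0.0542]
tool_rot: [179.9, -0.0, 71.0]
wrist_force: [-0.0, -1.0, 6.3]
gripper_width: 0.0211
finger_force: 60.1
```

Emit:
{"method": "jog_arm", "body": {
  "moves": [
    [[0,0,2,0,0,0,255],[0,0,5,0,0,0,255],[0,0,6.5,0,0,0,255],[0.2,-4,6.5,0,0,3,255],[0.4,-10,6.5,0,0,6,255],[0.6,-16,6.5,0,0,8,255],[0.64,-22,6.5,0,0,8,255],[0.64,-23.5,6.5,0,0,8,255]]
  ]
}}

```text
clock: 5.1
tcp_pos: [0.5212, -0.0984, 0.1177]
tool_rot: [-179.9, 0.0, 78.8]
wrist_force: [0.6, 0.3, -1.0]
gripper_width: 0.0208
finger_force: 59.2
```

Run:
```python
from h import *
import pickle
s=get_image("scene");pickle.dump(s,open("s1.pkl","wb"));t=get_image("top");pickle.dump(t,open("t1.pkl","wb"))
st=read_state();print(st["tcp_pos"],st["tool_rot"],st["wrist_force"])
c=cv2.resize(s["frame"][190:300,300:440],None,fx=5,fy=5,interpolation=cv2.INTER_CUBIC)
cv2.imwrite("pics/d.png",c[...,::-1])
```

```text
[ 0.52128166 -0.09653807  0.11768035] [-1.79926788e+02 -1.00390605e-02  7.88526270e+01] [-0.21818978  1.01633102 -2.30803163]
```

View pics/d.png

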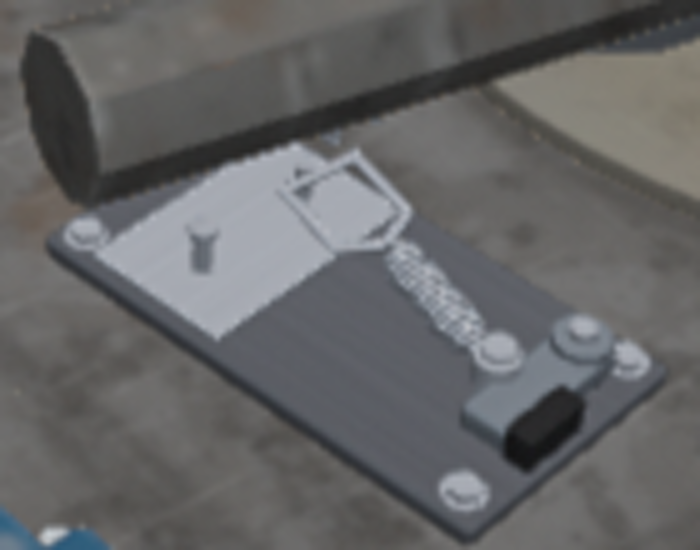

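This crop shows the loop's end bar from (285,190) to (355,150); the puller is still hidden behind the pipe. I'll check the bar's position from this view and the puller's in the depth images.

Run:
```python
from h import *
import pickle
s=pickle.load(open("s1.pkl","rb"))
C=lambda x,y,z:ray(s,300+(x+.5)/5-.5,190+(y+.5)/5-.5,z).round(4)[:2]
print("bar ends",C(287,190,.043),C(356,152,.043),"mid",C(321,171,.043), "back corners z40",C(335,248,.038),C(410,210,.038))
P=cloud(s); x,y,z=P[...,0],P[...,1],P[...,2]
m=(abs(x-.52)<.05)&(abs(y+.095)<.06)&(z>.05)&(z<.12);print(m.sum(),P[m].min(0) if m.any() else 0,P[m].max(0) if m.any() else 0)
```

```text
bar ends [ 0.5103 -0.0826] [ 0.5437 -0.0875] mid [ 0.5267 -0.0849] back corners z40 [ 0.5022 -0.1108] [ 0.5361 -0.1178]
11 [ 0.50925474 -0.10505107  0.07295061] [ 0.53225867 -0.09514821  0.07960029]
```

Emit:
{"method": "jog_arm", "body": {
  "moves": [
    [[0.05,0,-0.6,0,0,0,255],[0.05,0,-1.5,0,0,0,255],[0.05,0,-2.2,0,0,0,255],[0.05,0,-2.8,0,0,0,255],[0.05,0,-3.3,0,0,0,255],[0.05,0,-3.7,0,0,0,255],[0.05,0,-3.7,0,0,0,255],[0.05,0,-3.7,0,0,0,255]]
  ]
}}

```text
clock: 6.2
tcp_pos: [0.5226, -0.0955, 0.0816]
tool_rot: [180.0, 0.0, 79.0]
wrist_force: [-0.3, -0.2, -0.7]
gripper_width: 0.0208
finger_force: 59.2
```

Run:
```python
from h import *
import pickle
s=get_image("scene");pickle.dump(s,open("s2.pkl","wb"));t=get_image("top");pickle.dump(t,open("t2.pkl","wb"))
st=read_state();print(st["tcp_pos"],st["tool_rot"],st["wrist_force"])
c=cv2.resize(s["frame"][190:290,300:420],None,fx=6,fy=6,interpolation=cv2.INTER_CUBIC)
cv2.imwrite("pics/e.png",c[...,::-1])
```

```text
[ 0.52267353 -0.09548993  0.08173545] [ 1.79962097e+02 -3.68511628e-04  7.90128671e+01] [ 0.33991199 -0.2838238  -1.31889187]
```

View pics/e.png

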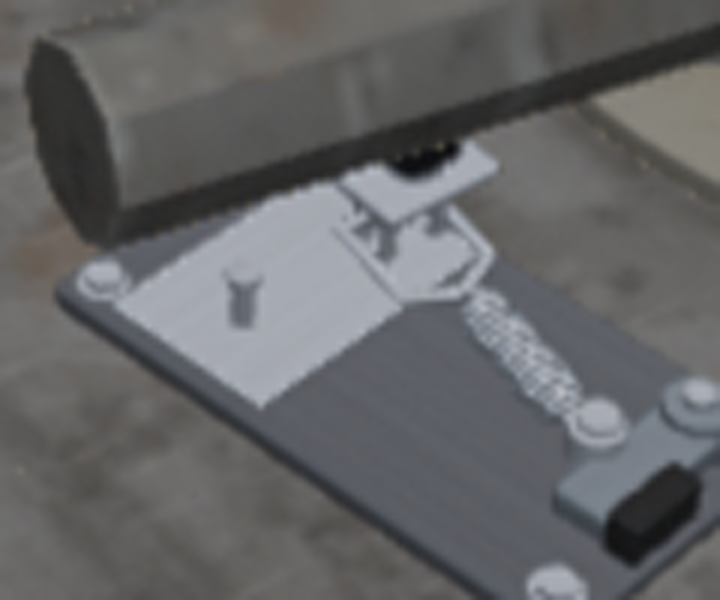

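Crop e shows both prongs, at (385,240) and (440,220), inside the loop with the flange above it. The wrist force is near zero. Next I pull outward to engage the bar.

Emit:
{"method": "jog_arm", "body": {
  "moves": [
    [[0,0,-0.1,0,0,0,255],[0.06,0.3,-0.1,0,0,0,255],[0.12,0.6,-0.1,0,0,0,255],[0.18,0.9,-0.1,0,0,0,255],[0.23,1.2,-0.1,0,0,0,255],[0.28,1.45,-0.1,0,0,0,255],[0.28,1.45,-0.1,0,0,0,255],[0.28,1.45,-0.1,0,0,0,255]]
  ]
}}

```text
clock: 7.3
tcp_pos: [0.525, -0.081, 0.0803]
tool_rot: [-180.0, 0.0, 79.0]
wrist_force: [-0.8, -1.9, -2.1]
gripper_width: 0.0205
finger_force: 59.1
```

Run:
```python
from h import *
st=read_state();print(st["tcp_pos"],st["tool_rot"],st["wrist_force"])
s=get_image("scene");t=get_image("top")
c=cv2.resize(s["frame"][190:290,310:410],None,fx=4,fy=4,interpolation=cv2.INTER_CUBIC)
d=cv2.resize(t["frame"][150:250,345:445],None,fx=4,fy=4,interpolation=cv2.INTER_CUBIC)
cv2.imwrite("pics/f.png",np.hstack([c,d])[...,::-1])
for i in range(4): print(read_state()["wrist_force"])
```

```text
[ 0.52503602 -0.08102194  0.08031556] [-1.79985393e+02  1.97481145e-02  7.90276655e+01] [-0.78701622 -1.8900947  -2.08054634]
[-0.74254552 -1.85144914 -1.65059059]
[-0.74254552 -1.85144914 -1.65059059]
[-0.74254552 -1.85144914 -1.65059059]
[-0.74254552 -1.85144914 -1.65059059]
```

View pics/f.png

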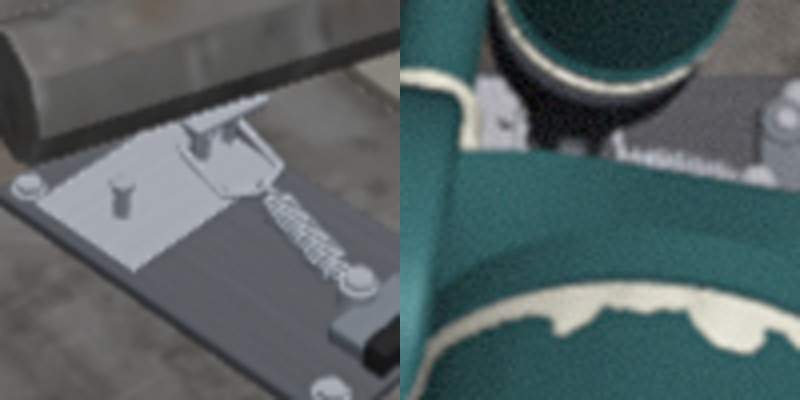

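The wrist reads about 2 N toward the lug, so the bar is engaged. The left half of picture f shows the prongs at the end bar near (195,150). Next I swing about the lug to the post's line.

Emit:
{"method": "jog_arm", "body": {
  "moves": [
    [[-0.6,0.1,0.1,0,0,3.6,255],[-1.2,0.15,0.1,0,0,7.2,255],[-1.8,0.17,0.1,0,0,10.8,255],[-2.4,0.15,0.1,0,0,14.3,255],[-3.0,0.1,0.1,0,0,17.8,255],[-3.63,0,0.1,0,0,21.5,255],[-3.63,0,0.1,0,0,21.5,255],[-3.63,0,0.1,0,0,21.5,255]]
  ]
}}

```text
clock: 8.4
tcp_pos: [0.4894, -0.081, 0.0816]
tool_rot: [180.0, 0.0, 100.5]
wrist_force: [0.3, -2.4, -1.6]
gripper_width: 0.0208
finger_force: 59.2
```

Emit:
{"method": "jog_arm", "body": {
  "moves": [
    [[-0.1,0.4,0.1,0,0,0,255],[-0.2,0.8,0.1,0,0,0,255],[-0.3,1.3,0.1,0,0,0,255],[-0.4,1.8,0.1,0,0,0,255],[-0.5,2.3,0.1,0,0,0,255],[-0.58,2.7,0.1,0,0,0,255],[-0.58,2.7,0.1,0,0,0,255],[-0.58,2.7,0.1,0,0,0,255]]
  ]
}}

```text
clock: 9.4
tcp_pos: [0.4834, -0.0543, 0.0826]
tool_rot: [180.0, 0.1, 100.6]
wrist_force: [0.7, -6.3, -1.8]
gripper_width: 0.0203
finger_force: 59.1
```

Run:
```python
from h import *
s=get_image("scene");t=get_image("top")
st=read_state();print(st["tcp_pos"],st["tool_rot"],st["wrist_force"])
import pickle;pickle.dump(s,open("s3.pkl","wb"))
c=cv2.resize(s["frame"][200:275,310:410],None,fx=8,fy=8,interpolation=cv2.INTER_CUBIC)
cv2.imwrite("pics/g.png",c[...,::-1])
```

```text
[ 0.48337712 -0.05436869  0.08254979] [1.79977178e+02 9.75888777e-02 1.00564722e+02] [ 1.26794835 -6.1154706  -2.06896401]
```

View pics/g.png

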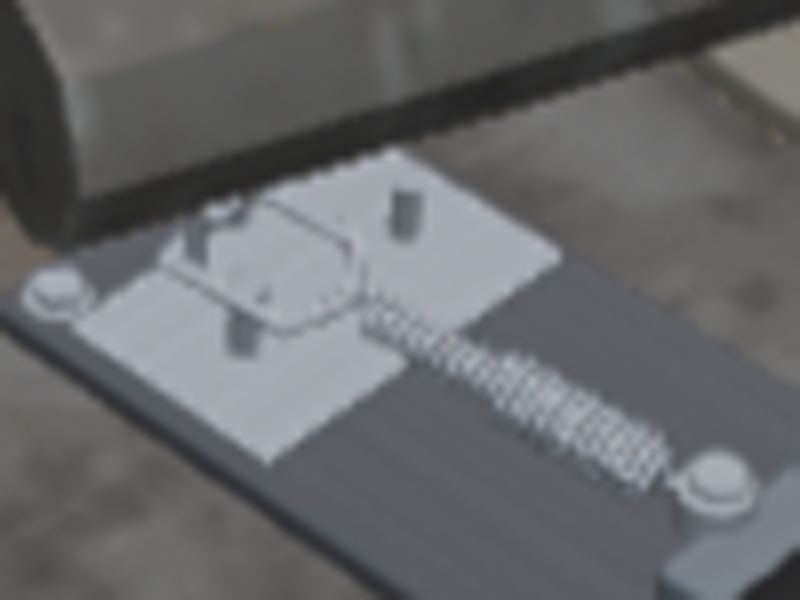

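Crop g shows the loop stretched past the headed post, whose head is at (245,285) and shaft at (240,335). The prongs are at (200,240) and (235,212), and the loop sides run (165,262)–(285,332) and (270,200)–(350,245). I'll check the lateral centring.

Run:
```python
from h import *
import pickle
s=pickle.load(open("s3.pkl","rb"))
C=lambda x,y,z:ray(s,310+(x+.5)/8-.5,200+(y+.5)/8-.5,z)[:2]
P0=C(245,286,.0325);a=np.radians(100.6);u=np.array([np.cos(a),np.sin(a)]);n=np.array([-u[1],u[0]])
print(P0)
lug=np.array([.5067,-.1772])-[.0018,.0021]
f=lambda p:((p-lug)@u*1e3,(p-lug)@n*1e3)
print("post",f(P0))
for nm,p,z in(("nearbar",(165,262),.044),("nearback",(285,332),.041),("farfront",(270,200),.043),("farback",(350,245),.041),("prongN tip",(200,262),.038),("prongF tip",(238,222),.038)): print(nm,f(C(*p,z)))
```

```text
[ 0.48392721 -0.06664651]
post (np.float64(114.5890702930369), np.float64(-0.10786626217451173))
nearbar (np.float64(126.96025380703965), np.float64(13.957786425345622))
nearback (np.float64(95.23254317117129), np.float64(17.002558563079816))
farfront (np.float64(118.60468186694047), np.float64(-17.57115365085128))
farback (np.float64(97.2352214451462), np.float64(-15.617543537860485))
prongN tip (np.float64(123.93550441529112), np.float64(3.7858619293011824))
prongF tip (np.float64(123.67386697890147), np.float64(-12.47142191819414))
```

Emit:
{"method": "jog_arm", "body": {
  "moves": [
    [[0,0.05,-0.4,0,0,0,255],[0,0.1,-0.8,0,0,0,255],[0,0.1,-1.2,0,0,0,255],[0,0.1,-1.6,0,0,0,255],[0,0.1,-1.9,0,0,0,255],[0,0.1,-2.1,0,0,0,255],[0,0.1,-2.15,0,0,0,255],[0,0.1,-2.15,0,0,0,255]]
  ]
}}

```text
clock: 10.5
tcp_pos: [0.484, -0.0534, 0.0617]
tool_rot: [179.9, 0.1, 100.6]
wrist_force: [1.2, -6.4, 0.1]
gripper_width: 0.0208
finger_force: 59.3
```

Run:
```python
from h import *
s=get_image("scene")
st=read_state();print(st["tcp_pos"],st["tool_rot"],st["wrist_force"])
import pickle;pickle.dump(s,open("s4.pkl","wb"))
c=cv2.resize(s["frame"][210:270,315:395],None,fx=10,fy=10,interpolation=cv2.INTER_CUBIC)
cv2.imwrite("pics/hh.png",c[...,::-1])
```

```text
[ 0.48402407 -0.05342727  0.06169883] [1.79910414e+02 1.06600232e-01 1.00553195e+02] [ 1.24921685 -6.17703269 -0.36893347]
```

View pics/hh.png

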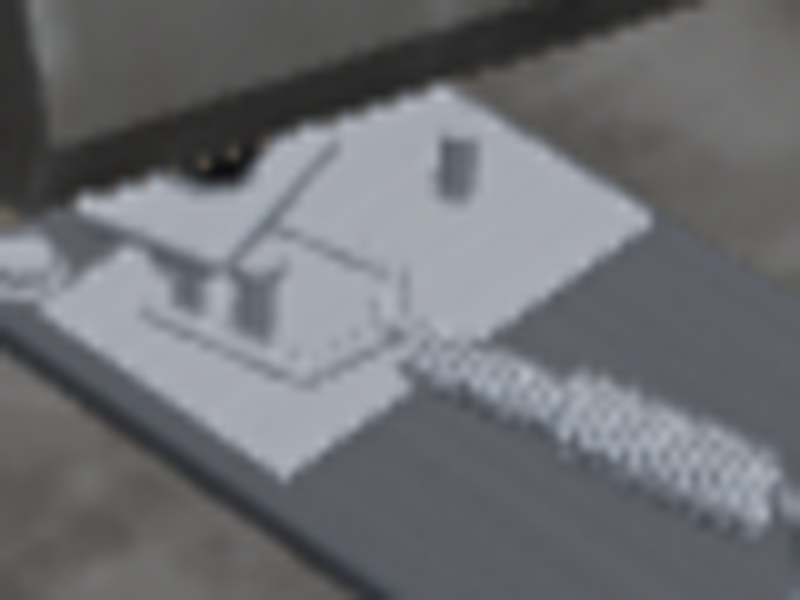

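Picture hh shows the post, at (258,300), inside the loop; the loop sides run (145,315)–(310,385) and (280,235)–(390,275). The near prong is at (188,290) and the flange's near corner at (230,265). I'll check laterally.

Run:
```python
from h import *
import pickle
s=pickle.load(open("s4.pkl","rb"))
C=lambda x,y,z:ray(s,315+(x+.5)/10-.5,210+(y+.5)/10-.5,z)[:2]
a=np.radians(100.6);u=np.array([np.cos(a),np.sin(a)]);n=np.array([-u[1],u[0]])
lug=np.array([.5049,-.1793])
f=lambda p:(((p-lug)@u*1e3).round(1),((p-lug)@n*1e3).round(1))
for nm,p,z in(("flange bottom corner",(230,268),.0415),("flange top corner",(230,260),.0475),("far corner",(340,143),.0445),("loop near",(230,350),.027),("loop far",(335,254),.027),("prong mid",(188,290),.025),("prong tip",(190,312),.0175)): print(nm,f(C(*p,z)))
P=cloud(s);m=np.zeros((400,640),bool);m[210:270,315:350]=1
k=m&(P[...,2]>.044)&(P[...,2]<.052)
q=np.array([f(p[:2]) for p in P[k]]);print(len(q),q.min(0),q.max(0),np.median(P[k],0))
```

```text
flange bottom corner (np.float64(112.2), np.float64(13.9))
flange top corner (np.float64(109.9), np.float64(18.1))
far corner (np.float64(110.9), np.float64(-22.6))
loop near (np.float64(109.3), np.float64(17.9))
loop far (np.float64(106.2), np.float64(-14.0))
prong mid (np.float64(124.6), np.float64(6.3))
prong tip (np.float64(125.5), np.float64(3.7))
134 [110.4 -20.4] [140.1  20.4] [ 0.47558774 -0.06340212  0.04642319]
```

Emit:
{"method": "jog_arm", "body": {
  "moves": [
    [[0,0,-0.05,0,0,0,255],[0,0,-0.1,0,0,0,255],[0,0,-0.13,0,0,0,255],[0,0,-0.16,0,0,0,255],[0,0,-0.19,0,0,0,255],[0,0,-0.21,0,0,0,255],[0,0,-0.22,0,0,0,255],[0,0,-0.22,0,0,0,255]]
  ]
}}

```text
clock: 11.55
tcp_pos: [0.4841, -0.0534, 0.0596]
tool_rot: [179.9, 0.1, 100.6]
wrist_force: [0.6, -6.0, 0.6]
gripper_width: 0.0204
finger_force: 59.3
```

Emit:
{"method": "jog_arm", "body": {
  "moves": [
    [[0,0,-0.02,0,0,0,255],[0,0,-0.03,0,0,0,255],[0,0,-0.05,0,0,0,255],[0,0,-0.06,0,0,0,255],[0,0,-0.07,0,0,0,255],[0,0,-0.07,0,0,0,255],[0,0,-0.07,0,0,0,255],[0,0,-0.07,0,0,0,255]]
  ]
}}

```text
clock: 12.55
tcp_pos: [0.4842, -0.0534, 0.059]
tool_rot: [179.9, 0.1, 100.6]
wrist_force: [0.7, -6.2, 0.9]
gripper_width: 0.0207
finger_force: 59.3
```

Emit:
{"method": "jog_arm", "body": {
  "moves": [
    [[0,0,-0.02,0,0,0,255],[0,0,-0.03,0,0,0,255],[0,0,-0.05,0,0,0,255],[0,0,-0.06,0,0,0,255],[0,0,-0.07,0,0,0,255],[0,0,-0.07,0,0,0,255],[0,0,-0.07,0,0,0,255],[0,0,-0.07,0,0,0,255]]
  ]
}}

```text
clock: 13.55
tcp_pos: [0.4842, -0.0534, 0.0582]
tool_rot: [179.9, 0.1, 100.6]
wrist_force: [1.6, -5.8, 1.1]
gripper_width: 0.0208
finger_force: 59.3
```

Emit:
{"method": "jog_arm", "body": {
  "moves": [
    [[0,0,-0.02,0,0,0,255],[0,0,-0.03,0,0,0,255],[0,0,-0.04,0,0,0,255],[0,0,-0.05,0,0,0,255],[0,0,-0.05,0,0,0,255],[0,0,-0.05,0,0,0,255],[0,0,-0.05,0,0,0,255],[0,0,-0.05,0,0,0,255]]
  ]
}}

```text
clock: 14.55
tcp_pos: [0.4842, -0.0534, 0.0578]
tool_rot: [179.9, 0.1, 100.6]
wrist_force: [0.8, -5.5, 0.5]
gripper_width: 0.0209
finger_force: 59.3
```

Emit:
{"method": "jog_arm", "body": {
  "moves": [
    [[0,0,-0.02,0,0,0,255],[0,0,-0.03,0,0,0,255],[0,0,-0.04,0,0,0,255],[0,0,-0.05,0,0,0,255],[0,0,-0.06,0,0,0,255],[0,0,-0.06,0,0,0,255],[0,0,-0.06,0,0,0,255],[0,0,-0.06,0,0,0,255]]
  ]
}}

```text
clock: 15.55
tcp_pos: [0.4842, -0.0534, 0.0572]
tool_rot: [179.9, 0.1, 100.6]
wrist_force: [0.8, -5.9, 1.0]
gripper_width: 0.0202
finger_force: 59.4
```

Emit:
{"method": "jog_arm", "body": {
  "moves": [
    [[0,0,-0.02,0,0,0,255],[0,0,-0.03,0,0,0,255],[0,0,-0.04,0,0,0,255],[0,0,-0.05,0,0,0,255],[0,0,-0.05,0,0,0,255],[0,0,-0.05,0,0,0,255],[0,0,-0.05,0,0,0,255],[0,0,-0.05,0,0,0,255]]
  ]
}}

```text
clock: 16.55
tcp_pos: [0.4843, -0.0534, 0.0568]
tool_rot: [179.9, 0.1, 100.6]
wrist_force: [0.8, -6.6, 1.0]
gripper_width: 0.0207
finger_force: 59.5
```

Emit:
{"method": "jog_arm", "body": {
  "moves": [
    [[0,0,-0.02,0,0,0,255],[0,0,-0.03,0,0,0,255],[0,0,-0.04,0,0,0,255],[0,0,-0.05,0,0,0,255],[0,0,-0.06,0,0,0,255],[0,0,-0.06,0,0,0,255],[0,0,-0.06,0,0,0,255],[0,0,-0.06,0,0,0,255]]
  ]
}}

```text
clock: 17.55
tcp_pos: [0.4844, -0.0535, 0.0566]
tool_rot: [179.9, 0.1, 100.6]
wrist_force: [-0.4, -6.0, 4.1]
gripper_width: 0.0207
finger_force: 60.0
```

Emit:
{"method": "jog_arm", "body": {
  "moves": [
    [[0,0,-0.02,0,0,0,255],[0,0,-0.04,0,0,0,255],[0,0,-0.04,0,0,0,255],[0,0,-0.04,0,0,0,255],[0,0,-0.04,0,0,0,255],[0,0,-0.04,0,0,0,255],[0,0,-0.04,0,0,0,255],[0,0,-0.04,0,0,0,255]]
  ]
}}

```text
clock: 18.55
tcp_pos: [0.4845, -0.0535, 0.0566]
tool_rot: [179.9, 0.1, 100.6]
wrist_force: [-1.0, -4.9, 6.6]
gripper_width: 0.0209
finger_force: 60.3
```

Emit:
{"method": "jog_arm", "body": {
  "moves": [
    [[-0.04,0,0.05,0,0,0,255],[-0.02,-0.1,0.07,0,0,0,255],[0,-0.2,0.07,0,0,0,255],[0.02,-0.3,0.07,0,0,0,255],[0.04,-0.4,0.07,0,0,0,255],[0.06,-0.5,0.07,0,0,0,255],[0.08,-0.6,0.07,0,0,0,255],[0.08,-0.6,0.07,0,0,0,255]]
  ]
}}

```text
clock: 19.55
tcp_pos: [0.4851, -0.0585, 0.0566]
tool_rot: [179.9, -0.0, 100.5]
wrist_force: [0.9, -3.4, 6.8]
gripper_width: 0.0208
finger_force: 60.2
```

Emit:
{"method": "jog_arm", "body": {
  "moves": [
    [[0.02,-0.1,0,0,0,0,255],[0.04,-0.2,0,0,0,0,255],[0.06,-0.3,0,0,0,0,255],[0.08,-0.4,0,0,0,0,255],[0.1,-0.5,0,0,0,0,255],[0.1,-0.5,0,0,0,0,255],[0.1,-0.5,0,0,0,0,255],[0.1,-0.5,0,0,0,0,255]]
  ]
}}

```text
clock: 20.55
tcp_pos: [0.4857, -0.062, 0.0565]
tool_rot: [179.9, -0.2, 100.5]
wrist_force: [-0.6, 1.6, 7.9]
gripper_width: 0.0208
finger_force: 60.4
```

Emit:
{"method": "jog_arm", "body": {
  "moves": [
    [[0,0,0.05,0,0,0,255],[0,0,0.1,0,0,0,255],[0.02,-0.1,0.1,0,0,0,255],[0.04,-0.2,0.1,0,0,0,255],[0.06,-0.3,0.1,0,0,0,255],[0.08,-0.4,0.1,0,0,0,255],[0.08,-0.4,0.1,0,0,0,255],[0.08,-0.4,0.1,0,0,0,255]]
  ]
}}

```text
clock: 21.55
tcp_pos: [0.4854, -0.0678, 0.0565]
tool_rot: [-180.0, -0.0, 100.5]
wrist_force: [-0.5, 2.0, 5.4]
gripper_width: 0.0208
finger_force: 60.2
```

Emit:
{"method": "jog_arm", "body": {
  "moves": [
    [[0,-0.05,0.05,0,0,0,255],[0.01,-0.1,0.1,0,0,0,255],[0.03,-0.2,0.1,0,0,0,255],[0.05,-0.3,0.15,0,0,0,255],[0.07,-0.4,0.2,0,0,0,255],[0.08,-0.4,0.25,0,0,0,255],[0.08,-0.4,0.3,0,0,0,255],[0.08,-0.4,0.3,0,0,0,255]]
  ]
}}

```text
clock: 22.55
tcp_pos: [0.4863, -0.0719, 0.0594]
tool_rot: [-180.0, 0.0, 100.5]
wrist_force: [0.3, -0.0, -1.0]
gripper_width: 0.0208
finger_force: 59.2
```

Run:
```python
from h import *
s=get_image("scene")
st=read_state();print(st["tcp_pos"],st["tool_rot"],st["wrist_force"])
import pickle;pickle.dump(s,open("s5.pkl","wb"))
P=cloud(s);a=np.radians(100.6);u=np.array([np.cos(a),np.sin(a)]);n=np.array([-u[1],u[0]])
lug=np.array([.5049,-.1793]);Q=P[...,:2]-lug;U=Q@u*1e3;N=Q@n*1e3
k=(abs(N)<30)&(U>85)&(U<145)&(P[...,2]>.036)&(P[...,2]<.054);print("flange",k.sum(),U[k].min(),U[k].max(),N[k].min(),N[k].max(),np.percentile(P[...,2][k],[5,50,90]))
```

```text
[ 0.48635084 -0.07186892  0.05936491] [-1.79987333e+02  3.33259263e-03  1.00528849e+02] [ 0.14127938 -0.21896213 -1.70233045]
flange 215 92.50462550867478 123.02702932125696 -21.264830280061467 20.995245540472187 [0.04025341 0.04391309 0.04869885]
```

Emit:
{"method": "jog_arm", "body": {
  "moves": [
    [[0.04,-0.2,0,0,0,0,255],[0.08,-0.4,0,0,0,0,255],[0.08,-0.4,0,0,0,0,255],[0.08,-0.4,0.4,0,0,0,255],[0.08,-0.4,0.8,0,0,0,255],[0.08,-0.4,1.2,0,0,0,255],[0.08,-0.4,1.6,0,0,0,255],[0.08,-0.4,1.6,0,0,0,255]]
  ]
}}

```text
clock: 23.6
tcp_pos: [0.4877, -0.0759, 0.076]
tool_rot: [179.9, 0.0, 100.5]
wrist_force: [-0.2, 0.2, -1.4]
gripper_width: 0.0206
finger_force: 59.3
```

Emit:
{"method": "jog_arm", "body": {
  "moves": [
    [[0,0,0.5,0,0,0,255],[0,0,1,0,0,0,255],[0,0,1.6,0,0,0,255],[0,0,2.4,0,0,0,255],[0,0,3.4,0,0,0,255],[0,0,4.4,0,0,0,255],[0,0,4.5,0,0,0,255],[0,0,4.5,0,0,0,255]]
  ]
}}

```text
clock: 24.6
tcp_pos: [0.4873, -0.0758, 0.1205]
tool_rot: [180.0, 0.0, 100.5]
wrist_force: [-0.4, 0.7, -1.3]
gripper_width: 0.021
finger_force: 59.3
```

Run:
```python
from h import *
s=get_image("scene")
st=read_state();print(st["tcp_pos"],st["tool_rot"],st["wrist_force"])
import pickle;pickle.dump(s,open("s6.pkl","wb"))
a=np.radians(100.6);u=np.array([np.cos(a),np.sin(a)]);n=np.array([-u[1],u[0]]);lug=np.array([.5049,-.1793])
# compare along-spring profile: bright narrow spring length. rectify loop plane z=.024 to (u,n) map
K=s["K"];Rm=R.from_euler('xyz',s["orientation"],degrees=True).as_matrix()
g=np.zeros((60*6,150*6,2),np.float32)
U,N=np.meshgrid(np.arange(900)/6,30-np.arange(360)/6)
W=np.stack([lug[0]+(U*u[0]+N*n[0])/1e3,lug[1]+(U*u[1]+N*n[1])/1e3,np.full(U.shape,.025)],-1)
c=(W-s["xyz"])@Rm
im=cv2.remap(s["frame"],(K[0][0]*c[...,0]/-c[...,2]+K[0][2]).astype(np.float32),(-K[1][1]*c[...,1]/-c[...,2]+K[1][2]).astype(np.float32),cv2.INTER_CUBIC)
gr=im.astype(int).sum(-1)//3
np.set_printoptions(linewidth=250)
print(gr[0:360:9,480:840:12])
```

```text
[ 0.48701854 -0.07576975  0.12013434] [-1.79973273e+02 -1.08212023e-02  1.00524230e+02] [-0.78888378 -0.16317906 -0.74618333]
[[ 94  92 128 ...  91  93  90]
 [ 94  95 142 ... 113 106  99]
 [ 93  99 147 ... 147 136 129]
 ...
 [171 171 171 ... 121 100  98]
 [171 171 171 ... 115  98  88]
 [170 171 171 ... 106  89  72]]
```

Emit:
{"method": "jog_arm", "body": {
  "moves": [
    [[0.3,3,0,0,0,-5,255],[1,8,0,0,0,-12,255],[2,14,0,0,0,-20,255],[2.9,20,0,0,0,-27,255],[2.9,21.5,0,0,0,-29.5,255],[2.9,21.5,0,0,0,-29.5,255],[2.9,21.5,0,0,0,-29.5,255],[2.9,21.5,0,0,0,-29.5,255]]
  ]
}}

```text
clock: 25.65
tcp_pos: [0.5161, 0.138, 0.1202]
tool_rot: [-180.0, 0.0, 71.0]
wrist_force: [-0.1, 0.2, -2.3]
gripper_width: 0.0207
finger_force: 59.2
```

Run:
```python
from h import *
import pickle
s=get_image("scene");t=get_image("top");pickle.dump(t,open("t7.pkl","wb"));pickle.dump(s,open("s7.pkl","wb"))
st=read_state();print(st["tcp_pos"],st["tool_rot"],st["wrist_force"])
# spring region over the dark plate, compare with stretched (s4) and slack (s1)
for n in("s1","s4","s5"):
    o=pickle.load(open(n+".pkl","rb"))["frame"].astype(int);print(n,abs(o-s["frame"]).mean(-1)[240:268,350:400].mean())
# headed post region and end-bar: heights from depth
P=cloud(s);a=np.radians(100.6);u=np.array([np.cos(a),np.sin(a)]);n=np.array([-u[1],u[0]]);lug=np.array([.5049,-.1793])
Q=P[...,:2]-lug;U=Q@u*1e3;N=Q@n*1e3;Z=P[...,2]
k=(abs(N)<25)&(U>80)&(U<140)&(Z>.019)&(Z<.06)
q=np.c_[U[k],N[k],Z[k]*1e3];print(np.round(q[np.argsort(q[:,0])]).astype(int)[::max(1,len(q)//40)].tolist())
```

```text
[0.51627949 0.13813027 0.12037346] [-1.79998734e+02  7.88317992e-03  7.09508881e+01] [-0.30783827 -0.10251429 -1.28791765]
s1 16.63547619047619
s4 4.661666666666667
s5 0.7309523809523809
[[80, -7, 24], [82, 0, 20], [84, -3, 22], [85, -12, 20], [85, -9, 21], [86, 0, 21], [87, -8, 22], [87, 9, 20], [88, 7, 21], [89, -16, 21], [90, 7, 20], [91, -20, 20], [93, 13, 21], [94, -18, 21], [96, 12, 21], [97, 12, 21], [99, 12, 19], [100, 14, 20], [103, -19, 20], [105, 14, 20], [106, 14, 20], [108, -22, 20], [110, -21, 20], [111, -4, 30], [112, 12, 20], [112, -3, 21], [112, 1, 30], [113, 14, 21], [113, -1, 31], [113, 2, 29], [114, 1, 20], [115, -4, 30], [116, -5, 32], [116, -1, 29], [116, 1, 19], [116, -3, 31], [117, -4, 31], [118, -2, 33], [118, 1, 30], [118, -21, 21], [119, 13, 20], [120, 5, 21], [120, -3, 19], [121, 14, 19], [122, -2, 19]]
```

The loop lies at U≈120 mm, 10–12 mm above the plate, so it is hanging on the post. Next I put the puller back.

Emit:
{"method": "jog_arm", "body": {
  "moves": [
    [[0,0.17,-1.5,0,0,0,255],[0,0.17,-2.8,0,0,0,255],[0,0.17,-3.8,0,0,0,255],[0,0.17,-4.6,0,0,0,255],[0,0.17,-5.4,0,0,0,255],[0,0.17,-6.0,0,0,0,255],[0,0.17,-6.3,0,0,0,255],[0,0.17,-6.3,0,0,0,255]]
  ]
}}

```text
clock: 26.75
tcp_pos: [0.5163, 0.1408, 0.0573]
tool_rot: [-180.0, 0.0, 71.0]
wrist_force: [0.6, -0.5, -1.7]
gripper_width: 0.0209
finger_force: 59.2
```

Emit:
{"method": "jog_arm", "body": {
  "moves": [
    [[0,-0.1,-0.1,0,0,0,255],[0,-0.1,-0.15,0,0,0,255],[0,-0.1,-0.2,0,0,0,255],[0,-0.1,-0.25,0,0,0,255],[0,-0.1,-0.28,0,0,0,255],[0,-0.1,-0.28,0,0,0,255],[0,-0.1,-0.28,0,0,0,255],[0,-0.1,-0.28,0,0,0,255]]
  ]
}}

```text
clock: 27.75
tcp_pos: [0.5163, 0.1399, 0.0546]
tool_rot: [180.0, -0.0, 71.0]
wrist_force: [0.2, -0.2, -1.9]
gripper_width: 0.021
finger_force: 59.2
```

Emit:
{"method": "jog_arm", "body": {
  "moves": [
    [[0,0,-0.05,0,0,0,255],[0,0,-0.08,0,0,0,255],[0,0,-0.1,0,0,0,255],[0,0,-0.12,0,0,0,255],[0,0,-0.12,0,0,0,255],[0,0,-0.12,0,0,0,255],[0,0,-0.12,0,0,0,255],[0,0,-0.12,0,0,0,255]]
  ]
}}

```text
clock: 28.75
tcp_pos: [0.5165, 0.1399, 0.0542]
tool_rot: [180.0, -0.0, 71.0]
wrist_force: [-1.6, -0.2, 5.8]
gripper_width: 0.021
finger_force: 60.2
```

Seated, with about 7 N of contact. I open, then rise once clear.

Emit:
{"method": "jog_arm", "body": {
  "moves": [
    [[0,0,0.05,0,0,0,200],[0,0,0.05,0,0,0,100],[0,0,0.05,0,0,0,0],[0,0,0.05,0,0,0,0],[0,0,0.05,0,0,0,0],[0,0,0.05,0,0,0,0],[0,0,0.05,0,0,0,0],[0,0,0.05,0,0,0,0]]
  ]
}}

```text
clock: 29.75
tcp_pos: [0.5163, 0.1399, 0.0539]
tool_rot: [180.0, -0.0, 71.0]
wrist_force: [0.7, -0.4, 0.4]
gripper_width: 0.0854
finger_force: 0.0
```

Emit:
{"method": "jog_arm", "body": {
  "moves": [
    [[0,0,2,0,0,0,0],[0,0,4,0,0,0,0],[0,0,6,0,0,0,0],[0,0,9,0,0,0,0],[0,0,12,0,0,0,0],[0,0,14,0,0,0,0],[-4,10,14,0,0,0,0],[-4,14,14,0,0,0,0]]
  ]
}}

```text
clock: 30.75
tcp_pos: [0.4805, 0.2597, 0.1947]
tool_rot: [179.9, -0.1, 70.9]
wrist_force: [0.9, 0.5, -0.5]
gripper_width: 0.0853
finger_force: 0.0
```

Run:
```python
from h import *
s=get_image("scene");st=read_state();print(st["clock"],st["tcp_pos"],st["wrist_force"],st["gripper_width"])
P=cloud(s);x,y,z=P[...,0],P[...,1],P[...,2];k=(abs(x-.52)<.05)&(abs(y-.135)<.05)
for lo,hi in((.030,.037),(.037,.046),(.088,.12)):
    q=P[k&(z>lo)&(z<hi)];print(len(q),cv2.minAreaRect(q[:,:2].astype(np.float32)*1000),np.median(q[:,2]) if len(q) else 0)
```

```text
30.8 [0.4783037  0.26752536 0.19456252] [-0.10953097  4.70800079  1.03238933] 0.08535166824931886
255 ((516.6680297851562, 139.26263427734375), (49.06913757324219, 65.00634002685547), 68.70930480957031) 0.03317953918159944
129 ((516.6880493164062, 137.54541015625), (29.45505142211914, 41.650840759277344), 69.13047790527344) 0.0390896990650581
135 ((515.6177368164062, 139.3739471435547), (30.227039337158203, 20.70362663269043), 80.64965057373047) 0.09927626417620605
```

The puller is back in its stand, with the same heights as at the start.

```bash
python3 -c "
from h import *
print(finish_job())"
```

```text
the job is handed in; nothing more can be done
None
```

I handed the job in at about 31 s of the 54 s allowed: the camera depth shows the spring's loop on the headed post below its head and the puller back in its stand, but the verdict was not reported to me.

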